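# Swap the open tray of the luthier's tray rack

### The arm

A 7-joint arm with a two-finger parallel gripper is mounted at the origin on the work surface. World frame = base frame: x ahead of the robot, y to its left, z up, the work surface at z = 0. Lengths are in m, angles in rad, forces in N, time in s.
With the tool pointing down it reaches from about 0.4 to 0.85 m from the base axis. Payload 6.9 kg.
Tool frame: the origin (TCP) lies between the finger pads; the fingertips stand env.tcp_to_tips ahead of it and the grasp point (between the pads) is the TCP (env.tcp_to_tips is the distance from the TCP to the fingertips, in m); x points along the fingers, z is the direction in which the jaws open and shut, and the axes are right-handed (so a half turn about x gives the same grasp; the last joint's range is limited). The gripper opens to 85 mm and grips with 20 to 120 N. Pads are 22 mm wide; open, the fingers measure 114 mm over their backs; the gripper's body (76 mm by 85 mm) begins 54 mm behind the grasp point. The pads swing forward as they close: fully open they stand 13 mm farther back than shut.
Start: joints at [-1.133, 0.507, -0.238, 1.5, 0.126, 1.149, -0.155], TCP at [0.204, 0.591, 0.25] pointing down, gripper open.
Joint ranges: [-3.08, 3.08], [-0.24, 2.05], [-1.43, 1.35], [0, 2.5], [-1.52, 4.66], [0.17, 1.96], [-2.89, 2.89]. Speed limits (rad/s): [2.39, 2.39, 3.14, 3.14, 3.14, 3.14, 3.14].

### API

Orientations are given as [roll, pitch, yaw] about the fixed x, y, z axes, in that order (R = Rz(yaw) Ry(pitch) Rx(roll)).
In Python, from rig import env gives the robot as it stands.
- The arm moves only by the tool move_arm, never from a script. Its argument "motion" is a list of rows, each a list of 7 numbers: the finger opening in cm, from 0 to 8.54, then the shift along the world's x, y, z in cm, then the turn, a rotation vector about the world's x, y, z in degrees. In form: [[claw, dx, dy, dz, ax, ay, az], ...]. A call has 1 to 5 rows; each row is the pose to reach, as a shift and turn from the pose measured when the call began; what a row does not reach only later rows make up. A row lasts 1/10 s, in which the tool goes at most 50 mm and 8.59 degrees, less where a joint would pass 70% of its speed; a pose out of reach is approached as far as the arm can. A call with a gripper value outside its range is refused whole. The fingers move at their own pace and stop on an object; "grip_force" is the grip in N (left out, the last holds). Time passes only in rows, so rows that repeat a pose let the fingers close. It gives the time, the measured TCP pose, the force and the opening at its end, in the units of the state.
- env.sense(): the state, without advancing time (a new reading comes with each control period).
- env.snapshot(name): name is "scene" or "side" or "wrist"; returns (picture, depth): 400x640x3 uint8, red, green, blue; 400x640 float32, m along the optical axis (not along the pixel's ray), 0 where there is no reading.
- env.camera_model(name): a dict with "K" (3x3 intrinsics, pixels), "rvec" (rotation vector, rad) and "tvec" (3), from world to camera coordinates, as OpenCV has them; the wrist camera has in their place "tool_from_camera" (4x4, takes a point from camera to tool coordinates, whose origin is the TCP and whose axes are the tool frame's). Camera axes: x right, y down, z forward; pixel columns grow to the right and rows downward; lengths in m; the calibration is good to about 2 mm. A picture is of the moment at which its call begins: read the wrist's pose just before it. camera_model takes no time and is no camera call.
- env.hand_in(): hands the job in, once; it reports no verdict.
The state is a dict: "time": time; "qpos": joint angles; "joint_velocities": joint speeds; "joint_torque": joint torques, N m; "tool_pos": TCP position; "eef_rot": TCP orientation; "ft_force": force on the tool from outside, world axes, zero at the start; "wrist_torque": the same for the moment, N m; "width": finger opening in m.
Only numpy, scipy, OpenCV 4.12 (cv2) and the standard library are available. Lean on these libraries where they do the work, as an engineer would, in place of code of your own. Each camera call takes 0.05 s, during which the arm holds its last target. There are 200 camera calls.

### The job

First push the tray with the tuning machines, which was left standing out of the rack, fully home; then hook a fingertip behind the front lip of the tray with the white bone blanks and draw it out as far as it goes. Work with the fingertips only: do not pinch the lips, do not lift or spill what lies in the trays, and leave the ebony tray and the other things on the bench as they are.

Things in the scene. Friction and masses are not known exactly. Their poses are not given: they have to be found in the camera images.
- deck: plywood deck of the tray rack, 235 x 350 x 8 mm, fixed, at a different place and yaw each time. Origin: on the bench surface, under the middle of the row of shut lips' outer faces; +x points into the rack (away from the robot); trays slide out along its -x. Three equal bays stand on it, 112 mm apart along its y; which tray is in which bay changes.
- bone_lip (a point): middle of the top edge of the front lip of the tray holding the two white bone blanks. Axes parallel to the deck's. All trays are alike: open-topped, wooden, 200 mm long, 92 mm wide, with an upright lip across the front, 92 mm wide, 8 mm thick (outer 4 mm blue, inner 4 mm brass), top edge 66 mm and bottom edge 16 mm above the bench. Bay side rails (40 mm high) stay behind the shut lips.
- tuner_lip (a point): the same point on the lip of the tray that holds the two tuning machines (brass plate, steel post, red button); this tray is found standing out of the rack, 65 to 96 mm.
- ebony_lip (a point): the same point on the lip of the tray that holds the two black ebony blanks; found shut or up to 12 mm out; not to be moved.
- bone_well (a point): centre of the floor of the finger well of the bone tray, 32 mm behind the lip's mid-plane, 20 mm above the bench. The well is empty and open from above: 56 mm along the slide from the lip's brass back to a 5 mm divider, 82 mm wide. Side walls, divider and rear wall rise to 46 mm above the bench; contents lie behind the divider, none above 42 mm. All trays have one.
- bone_tray (a joint): how far the bone-blank tray stands out of the rack, m: 0 = shut against the stop, 0.100 = fully out against the stop; starts at 0 to 0.012. The trays run level with about 2 N of friction plus a drag of 12 N per m/s, have solid stops at both ends, no spring or catch, and stay where they are left
- tuner_tray (a joint): the same for the tuning-machine tray; starts at 0.065 to 0.096
- ebony_tray (a joint): the same for the ebony tray; starts at 0 to 0.012
- bone_blank1: white bone nut blank, 70 x 10 x 8 mm, 12 g, loose, lying in the bone tray behind its divider; origin under its centre
- tuning_machine1: guitar tuning machine, loose, lying in the tuner tray: brass plate 36 x 18 mm, steel post to 21 mm height, red button 30 mm to the side; origin under the plate's centre
- ebony_blank1: black ebony bridge blank, 95 x 26 x 10 mm, loose, lying in the ebony tray; origin under its centre
- bone_blank2: white bone nut blank, 70 x 10 x 8 mm, 12 g, loose, lying in the bone tray behind its divider; origin under its centre
- tuning_machine2: guitar tuning machine, loose, lying in the tuner tray: brass plate 36 x 18 mm, steel post to 21 mm height, red button 30 mm to the side; origin under the plate's centre
- ebony_blank2: black ebony bridge blank, 95 x 26 x 10 mm, loose, lying in the ebony tray; origin under its centre
- glue_bottle: white glue bottle, 52 mm across, 130 mm tall, standing on the bench at the left (+y) side of the rack; origin under its centre
- polish_tin: copper-coloured round tin with a pale lid, 72 mm across, 45 mm tall, on the bench at the right (-y) side of the rack; origin under its centre
- sanding_block: cork sanding block 90 x 55 x 35 mm, on the bench right of and a little in front of the rack; origin under its centre
- screwdriver: screwdriver with red handle lying on the bench left of and in front of the rack
- pin_jar: small glass jar with steel cap, 50 mm across, 60 mm tall, standing on the bench at the left (+y) side of the rack, nearer the robot than the bottle; origin under its centre
Mind the look-alikes: they are no part of the job. What is shaped like the ebony_blank1 but orange is not meant. What is shaped like the tuning_machine1 but orange is not meant.

How it is judged:
By the outcome, as a careful person would: the job done as asked, in the order asked, and still so for the second after the job is handed in, with the robot touching nothing.
It also fails if it takes over 40 s, if anything falls off the work surface, if the arm or the gripper's body presses on something with over 40 N, if the wrist force passes 120 N, or if a joint passes its speed limit or range.

## Working session

There is one attempt and no reset: what is moved stays moved. The work goes in short steps, Python scripts to look and compute and a tool call to move; the robot and the scene stay as the last step left them, time stands still between calls to the robot, and variables do not carry over. Pictures are saved under pics/ and viewed, about 8 in all and at most 12, crops included, and the job is handed in when it is done.

Besides the shell and the picture viewer there is one more tool, called after "Emit:" as a command line: name --pt "numbers of a row" for each row, then --argument value for the rest. move_arm: Moves the arm, as the interface text tells. Its arguments: {"type":"object","properties":{"motion":{"type":"array","items":{"type":"array","items":{"type":"number"}}},"grip_force":{"type":"number"}},"required":["motion"]}

```bash
mkdir -p pics; cat > h.py <<'E'
import numpy as np,cv2
from rig import env
def snap(n):
    s=env.sense(); im,d=env.snapshot(n); np.savez('pics/'+n+'.npz',im=im,d=d,p=s['tool_pos'],r=s['eef_rot']); return im,d
def cloud(n):
    f=np.load('pics/'+n+'.npz'); m=env.camera_model(n); K=np.array(m['K']); d=f['d']
    v,u=np.mgrid[0:400,0:640]; c=np.stack([(u-K[0,2])*d/K[0,0],(v-K[1,2])*d/K[1,1],d],-1)
    if n=='wrist':
        from scipy.spatial.transform import Rotation as R
        T=np.array(m['tool_from_camera']); c=c@T[:3,:3].T+T[:3,3]
        return f['im'],c@R.from_euler('xyz',f['r']).as_matrix().T+f['p']
    Rm=cv2.Rodrigues(np.array(m['rvec'],float))[0]
    return f['im'],(c-np.array(m['tvec']).ravel())@Rm
E
python3 - <<'E'
from h import *
s=env.sense();print(s,env.tcp_to_tips)
a=snap('scene')[0];b=snap('side')[0]
cv2.imwrite('pics/a.png',a[...,::-1]);cv2.imwrite('pics/b.png',b[...,::-1])
E
```

```text
{'time': 0.0, 'qpos': array([-1.1324961 ,  0.50832965, -0.23751744,  1.50111514,  0.12571619,
        1.14886777, -0.15480506]), 'joint_velocities': array([-5.66962717e-04, -3.80605078e-04, -9.19397002e-04,  1.50538049e-03,
        1.16530084e-03, -5.16894471e-04,  8.07339024e-05]), 'joint_torque': array([ 9.57864795e-04, -6.20603013e+01, -2.18639374e+00, -2.49665254e+01,
        1.26568956e-02,  1.20175196e-02, -4.47888033e-05]), 'tool_pos': array([0.20411511, 0.59025514, 0.24944056]), 'eef_rot': array([-3.11502587,  1.56906688, -1.87701932]), 'ft_force': array([-0.80536444, -0.71116693, -0.00330322]), 'wrist_torque': array([-0.00369199,  0.04667689, -0.02456219]), 'width': 0.08535046245005294} 0.019
```

View pics/a.png

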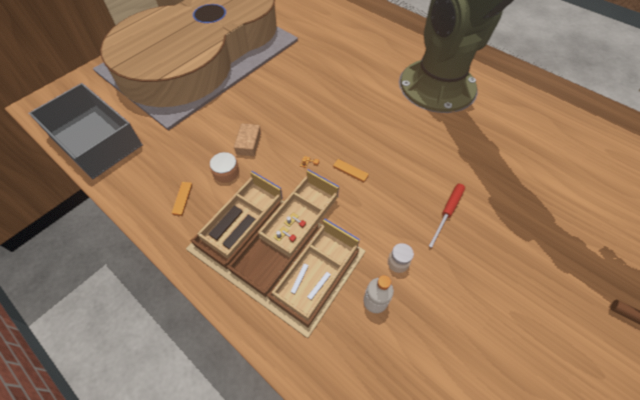

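View pics/b.png

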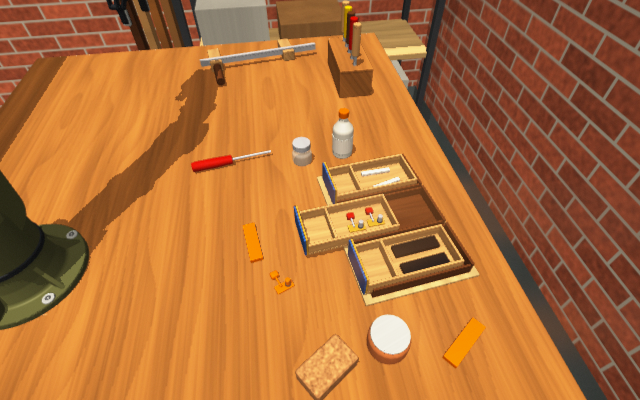

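The scene view shows the robot at the top. Bone tray (white blanks) is at about (315,275), with its lip at (341,234). The tuner tray stands out in the middle at (300,215), with its lip at (322,182), and the ebony tray is at (235,220). Look-alikes are an orange tuner (311,160) and orange blanks (350,170) and (181,197), all on the bench. Next is one close crop to check the choice, along with the depth geometry.

```bash
python3 - <<'E'
from h import *
im,P=cloud('scene')
c=cv2.resize(im[160:330,180:380],None,fx=4,fy=3.5,interpolation=cv2.INTER_CUBIC);c=cv2.resize(im[165:315,190:380],None,fx=4,fy=4,interpolation=cv2.INTER_CUBIC)
cv2.imwrite('pics/c.png',c[...,::-1])
for n in('scene','side'):
    im,P=cloud(n)
    z=P[...,2]; m=(z>.061)&(z<.071)&(P[...,0]>.3)
    m[:, :]&=np.linalg.norm(P[...,:2],axis=-1)<1.1
    k,l,s,ce=cv2.connectedComponentsWithStats(m.astype('uint8'))
    print(n)
    for i in range(1,k):
        if s[i,4]>8:
            q=P[l==i]; print(s[i,4],ce[i].round(),q.mean(0).round(3),q.min(0).round(3),q.max(0).round(3))
E
```

```text
scene
346 [184.  78.] [ 0.541 -0.557  0.066] [ 0.301 -0.73   0.061] [ 0.686 -0.504  0.071]
77 [80. 95.] [ 0.785 -0.728  0.066] [ 0.765 -0.741  0.061] [ 0.818 -0.668  0.071]
34 [112. 113.] [ 0.766 -0.593  0.066] [ 0.765 -0.659  0.061] [ 0.767 -0.531  0.071]
211 [103. 147.] [ 0.849 -0.504  0.066] [ 0.762 -0.566  0.061] [ 0.921 -0.498  0.071]
131 [322. 179.] [ 0.554 -0.012  0.064] [ 0.545 -0.058  0.061] [0.563 0.033 0.068]
126 [265. 181.] [ 0.648 -0.112  0.065] [ 0.64  -0.159  0.061] [ 0.657 -0.07   0.068]
155 [340. 230.] [0.633 0.109 0.065] [0.624 0.064 0.061] [0.641 0.154 0.069]
38 [375. 302.] [0.713 0.262 0.066] [0.696 0.242 0.061] [0.718 0.281 0.071]
side
144 [350.  73.] [0.766 0.539 0.066] [0.729 0.505 0.061] [0.829 0.718 0.071]
70 [343. 137.] [0.686 0.237 0.066] [0.665 0.229 0.061] [0.716 0.254 0.071]
125 [329. 176.] [0.63  0.107 0.065] [0.621 0.064 0.061] [0.639 0.154 0.069]
160 [300. 224.] [ 0.551 -0.015  0.066] [ 0.543 -0.059  0.061] [0.56  0.033 0.069]
217 [359. 260.] [ 0.646 -0.117  0.065] [ 0.637 -0.16   0.061] [ 0.654 -0.069  0.069]
```

View pics/c.png

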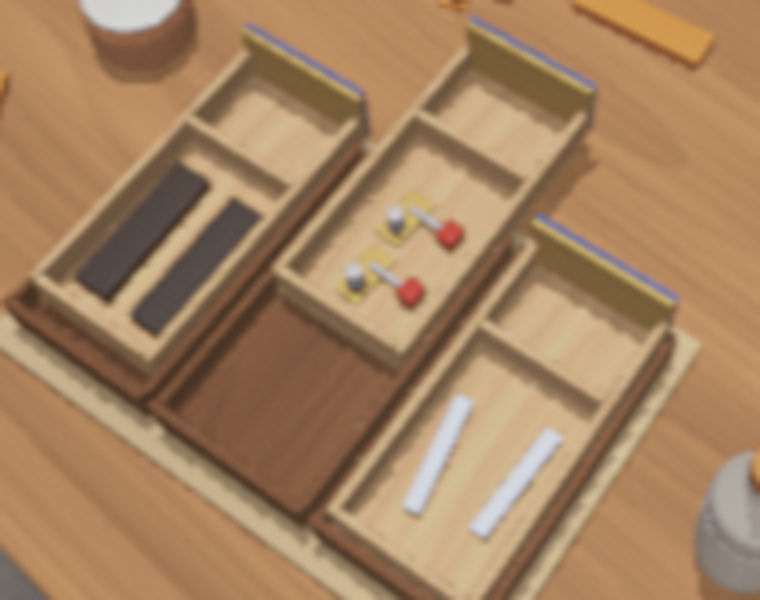

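The crop (origin 190,165, scale 4) confirms the choice. White blanks are in the right-hand tray of the picture (the +y bay), the tuners with red buttons are in the middle tray standing out, and ebony is at the left. Next I fit the yaw.

```bash
python3 - <<'E'
from h import *
for n in('scene','side'):
    im,P=cloud(n); z=P[...,2]
    for nm,c in (('bone',(.632,.108)),('tuner',(.5525,-.013)),('eb',(.647,-.115))):
        w=(z>.058)&(z<.072)&(np.linalg.norm(P[...,:2]-c,axis=-1)<.06)
        q=P[w][:,:2].astype('float32'); r=cv2.minAreaRect(q*1000); v=cv2.fitLine(q,cv2.DIST_HUBER,0,.01,.01).ravel()
        print(n,nm,'rect',np.round(r[0],1),np.round(r[1],1),round(r[2],1),'lineyaw',np.degrees(np.arctan(-v[0]/v[1])).round(2))
    # tray walls z 40..50
    w=(abs(z-.046)<.004)&(abs(P[...,0]-.72)<.25)&(abs(P[...,1])<.2)
    q=P[w][:,:2]
    best=max((np.histogram(-np.sin(a)*q[:,0]+np.cos(a)*q[:,1],np.arange(-.3,.3,.002))[0].astype(float)**2).sum()*1j.imag if 0 else ((np.histogram(-np.sin(a)*q[:,0]+np.cos(a)*q[:,1],np.arange(-.3,.3,.002))[0].astype(float)**2).sum(),np.degrees(a)) for a in np.radians(np.arange(-10,15,.25)))
    print('wall yaw',best)
print(env.camera_model('wrist'))
E
```

```text
scene bone rect [633.  109.1] [10.1 91.2] 6.8 lineyaw 6.73
scene tuner rect [553.2 -12.7] [10.4 91.9] 7.4 lineyaw 6.14
scene eb rect [ 647.7 -115.2] [ 9.7 92.2] 6.1 lineyaw 7.45
wall yaw (np.float64(78620.0), np.float64(6.5))
side bone rect [630.1 109.8] [ 8.6 93.3] 7.0 lineyaw 6.77
side tuner rect [551.3 -12.8] [ 8.2 92.6] 6.7 lineyaw 6.65
side eb rect [ 646.  -114.3] [ 8.7 91.9] 6.7 lineyaw 6.58
wall yaw (np.float64(137833.0), np.float64(6.5))
{'K': array([[327.460147  ,   0.        , 313.23457654],
       [  0.        , 327.460147  , 201.38686088],
       [  0.        ,   0.        ,   1.        ]]), 'tool_from_camera': array([[ 1.34256263e-04, -2.70576952e-01,  9.62698341e-01,
        -1.22209750e-01],
       [-7.80075560e-04, -9.62698085e-01, -2.70576771e-01,
         6.77598666e-02],
       [ 9.99999687e-01, -7.14650822e-04, -3.40318714e-04,
        -4.35915472e-04],
       [ 0.00000000e+00,  0.00000000e+00,  0.00000000e+00,
         1.00000000e+00]])}
```

```bash
cat >> h.py <<'E'
from scipy.spatial.transform import Rotation as R
U=np.array([np.cos(np.radians(6.6)),np.sin(np.radians(6.6))]);V=np.array([-U[1],U[0]])
L={'bone':np.array([.6315,.1095]),'tuner':np.array([.552,-.0128]),'ebony':np.array([.647,-.1148])}
def st(goal=None):
    s=env.sense(); M=R.from_euler('xyz',s['eef_rot']).as_matrix(); p=np.array(s['tool_pos'])
    print('t',round(s['time'],2),'pos',p.round(4),'deck',(p[:2]@U).round(4),(p[:2]@V).round(4),'F',np.round(s['ft_force'],1),'w',round(s['width'],4),'xax',M[:,0].round(3),'jaw yaw',np.degrees(np.arctan2(M[1,2],M[0,2])).round(1),'q7',s['qpos'][6].round(2))
    if goal is not None: print('d cm',((np.array(goal)-p)*100).round(2))
def D(a,b,z): return np.r_[a*U+b*V,z]
E
python3 - <<'E'
from h import *
for k in L: print(k,L[k]@U,L[k]@V)
st(D(.5469-.05,-.0761,.20))
E
```

```text
bone 0.6399005194556191 0.03619150729699816
tuner 0.5468705710851102 -0.07616047847174744
ebony 0.6295173944668754 -0.18840352985981018
t 0.1 pos [0.2041 0.5903 0.2495] deck 0.2706 0.5629 F [ 0.6 -0.1  0.3] w 0.0852 xax [-0.001 -0.002 -1.   ] jaw yaw 70.9 q7 -0.15
d cm [ 29.82 -60.87  -4.95]
```

Emit:
move_arm --pt "0 2.1 -4.4 0 0 0 5" --pt "0 4.2 -8.8 0 0 0 10" --pt "0 6.3 -13.2 0 0 0 15" --pt "0 8.4 -17.6 0 0 0 20" --pt "0 10.5 -22 0 0 0 25.7"

```text
time: 0.6
tool_pos: [0.3095, 0.3683, 0.2492]
eef_rot: [3.048, 1.569, -1.545]
ft_force: [1.1, 0.6, -0.4]
width: 0.0124
```

Emit:
move_arm --pt "0 2.1 -4.4 0 0 0 0" --pt "0 4.2 -8.8 0 0 0 0" --pt "0 6.3 -13.2 0 0 0 0" --pt "0 8.4 -17.6 0 0 0 0" --pt "0 10.5 -22 -2 0 0 0"

```text
time: 1.1
tool_pos: [0.4152, 0.1488, 0.2317]
eef_rot: [-1.896, 1.566, -0.206]
ft_force: [0.9, 0.4, -0.6]
width: 0.0
```

```bash
python3 - <<'E'
from h import *
st(D(.5469-.05,-.0761,.20))
E
```

```text
t 1.1 pos [0.4152 0.1488 0.2317] deck 0.4295 0.1001 F [ 0.9  0.4 -0.6] w 0.0 xax [ 0.004 -0.001 -1.   ] jaw yaw 96.8 q7 1.21
d cm [  8.72 -16.73  -3.17]
```

Emit:
move_arm --pt "0 2.2 -4.2 0 0 0 0" --pt "0 4.4 -8.4 0 0 0 0" --pt "0 6.6 -12.6 0 0 0 0" --pt "0 8.7 -16.7 0 0 0 0" --pt "0 8.7 -16.7 -4.5 0 0 0"

```text
time: 1.6
tool_pos: [0.5079, -0.0253, 0.19]
eef_rot: [-1.955, 1.554, -0.275]
ft_force: [0.8, 0.9, -0.9]
width: 0.0003
```

Emit:
move_arm --pt "0 0 0 -4.5 0 0 0" --pt "0 0 0 -9 0 0 0" --pt "0 0 0 -13 0 0 0" --pt "0 0 0 -13.2 0 0 0" --pt "0 0 0 -13.2 0 0 0"

```text
time: 2.1
tool_pos: [0.5075, -0.0252, 0.0579]
eef_rot: [-1.996, 1.557, -0.315]
ft_force: [0.4, -0.3, -0.7]
width: 0.0003
```

```bash
python3 - <<'E'
from h import *
st(D(.5469-.05,-.0761,.054))
a=snap('side')[0];b=snap('wrist')[0]
cv2.imwrite('pics/d.png',np.hstack([cv2.resize(a[130:330,240:480],(480,400)),b[:,160:480]])[...,::-1])
E
```

```text
t 2.1 pos [ 0.5075 -0.0252  0.0579] deck 0.5012 -0.0834 F [ 0.4 -0.3 -0.7] w 0.0003 xax [ 0.013 -0.004 -1.   ] jaw yaw 96.3 q7 1.57
d cm [-0.51  0.67 -0.39]
```

View pics/d.png

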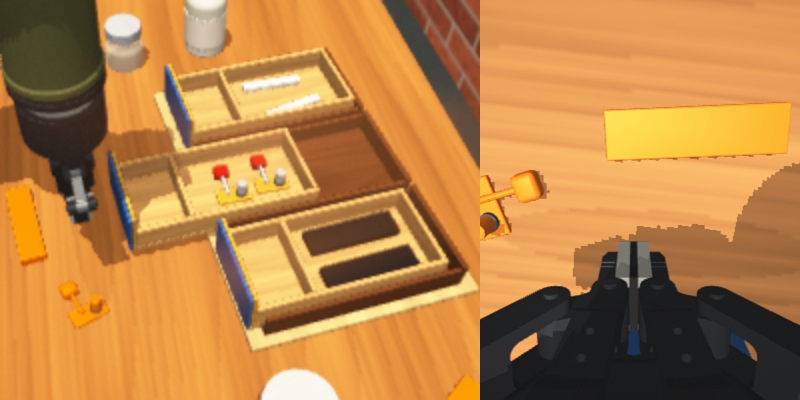

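The fingers are shut and stand in front of the tuner tray's lip, with no contact. Pushing now.

Emit:
move_arm --pt "0 2.0 0.95 -0.3 0 0 0" --pt "0 3.9 1.16 -0.3 0 0 0" --pt "0 5.9 1.39 -0.3 0 0 0" --pt "0 7.9 1.62 -0.3 0 0 0" --pt "0 9.9 1.85 -0.3 0 0 0"

```text
time: 2.7
tool_pos: [0.608, -0.006, 0.0592]
eef_rot: [-1.894, 1.552, -0.213]
ft_force: [-5.3, 1.3, 0.1]
width: 0.0002
```

```bash
python3 - <<'E'
from h import *
st(D(.625,-.0761,.054))
E
```

```text
t 2.7 pos [ 0.608  -0.006   0.0592] deck 0.6033 -0.0758 F [-5.3  1.3  0.1] w 0.0002 xax [ 0.018 -0.004 -1.   ] jaw yaw 96.3 q7 1.56
d cm [ 2.16  0.22 -0.52]
```

Now slow steps to the stop.

Emit:
move_arm --pt "0 0.8 0.09 -0.2 0 0 0" --pt "0 1.5 0.17 -0.2 0 0 0" --pt "0 2.0 0.23 -0.2 0 0 0" --pt "0 2.3 0.26 -0.2 0 0 0" --pt "0 2.4 0.28 -0.2 0 0 0"

```text
time: 3.2
tool_pos: [0.6284, -0.0039, 0.0574]
eef_rot: [-2.092, 1.558, -0.411]
ft_force: [-14.4, -0.4, 11.9]
width: 0.0004
```

```bash
python3 - <<'E'
from h import *
st(D(.628,-.0761,.056))
snap('side')
im,P=cloud('side'); z=P[...,2]
for nm,c in (('bone',L['bone']),('tuner',.641*U-.0761*V),('eb',L['ebony'])):
    w=(z>.058)&(z<.072)&(abs((P[...,:2]-c)@V)<.05)&(abs((P[...,:2]-c)@U)<.015); q=P[w][:,:2]
    print(nm,w.sum(),np.percentile(q@U,[5,50,95]).round(4))
E
```

```text
t 3.2 pos [ 0.6284 -0.0039  0.0574] deck 0.6238 -0.0761 F [-14.4  -0.4  11.9] w 0.0004 xax [ 0.011 -0.005 -1.   ] jaw yaw 96.3 q7 1.56
d cm [ 0.41  0.04 -0.14]Traceback (most recent call last):
  File "<stdin>", line 7, in <module>
    return _quantile_unchecked(
        a, q, axis, out, overwrite_input, method, keepdims, weights)
    return _ureduce(a,
                    func=_quantile_ureduce_func,
    ...<5 lines>...
                    overwrite_input=overwrite_input,
                    method=method)
    r = func(a, **kwargs)
    result = _quantile(arr,
                       quantiles=q,
    ...<2 lines>...
                       out=out,
                       weights=wgt)
    slices_having_nans = np.isnan(arr[-1, ...])
                                  ~~~^^^^^^^^^
IndexError: index -1 is out of bounds for axis 0 with size 0
```

Emit:
move_arm --pt "0 0.4 0.05 0 0 0 0" --pt "0 0.6 0.07 0 0 0 0" --pt "0 0.6 0.07 0 0 0 0" --pt "0 0.6 0.07 0 0 0 0"

```text
time: 3.65
tool_pos: [0.6285, -0.0039, 0.0574]
eef_rot: [3.076, 1.565, -1.527]
ft_force: [-18.5, -0.6, 14.6]
width: 0.0
```

```bash
python3 - <<'E'
from h import *
st(D(.628,-.0761,.056))
E
```

```text
t 3.65 pos [ 0.6285 -0.0039  0.0574] deck 0.6239 -0.0761 F [-18.5  -0.6  14.6] w 0.0 xax [ 0.    -0.006 -1.   ] jaw yaw 96.3 q7 1.56
d cm [ 0.41  0.04 -0.14]
```

The stop is solid: the reaction force rose and the tray moved only 0.1 mm. I back off along -u, rise, and go over the bone well.

Emit:
move_arm --pt "0 -2 -0.2 0 0 0 0" --pt "0 -4 -0.5 0 0 0 0" --pt "0 -4 -0.5 4.5 0 0 0" --pt "0 -4 -0.5 9 0 0 0" --pt "0 -4 -0.5 10 0 0 0"

```text
time: 4.15
tool_pos: [0.5913, -0.0091, 0.1631]
eef_rot: [-2.23, 1.559, -0.551]
ft_force: [-0.1, 0.3, -0.4]
width: -0.0001
```

```bash
python3 - <<'E'
from h import *
st(D(.672,.0362,.15))
a=snap('side')[0]; snap('scene')
cv2.imwrite('pics/e.png',cv2.resize(a[130:330,240:480],(720,600))[...,::-1])
for n in('side','scene'):
  im,P=cloud(n); z=P[...,2]
  for nm,c in (('bone',L['bone']),('tuner',.641*U-.0761*V),('eb',L['ebony'])):
    w=(z>.058)&(z<.072)&(abs((P[...,:2]-c)@V)<.05)&(abs((P[...,:2]-c)@U)<.015); q=P[w][:,:2]
    print(n,nm,w.sum(),np.percentile(q@U,[5,50,95]).round(4) if len(q) else '')
E
```

```text
t 4.15 pos [ 0.5913 -0.0091  0.1631] deck 0.5864 -0.077 F [-0.1  0.3 -0.4] w -0.0001 xax [ 0.01  -0.006 -1.   ] jaw yaw 96.2 q7 1.58
d cm [ 7.21 12.22 -1.31]
side bone 46 [0.6346 0.638  0.6423]
side tuner 179 [0.635  0.6379 0.6425]
side eb 234 [0.6245 0.6277 0.632 ]
scene bone 178 [0.6372 0.6421 0.645 ]
scene tuner 160 [0.6376 0.6425 0.645 ]
scene eb 147 [0.6266 0.6318 0.6347]
```

View pics/e.png

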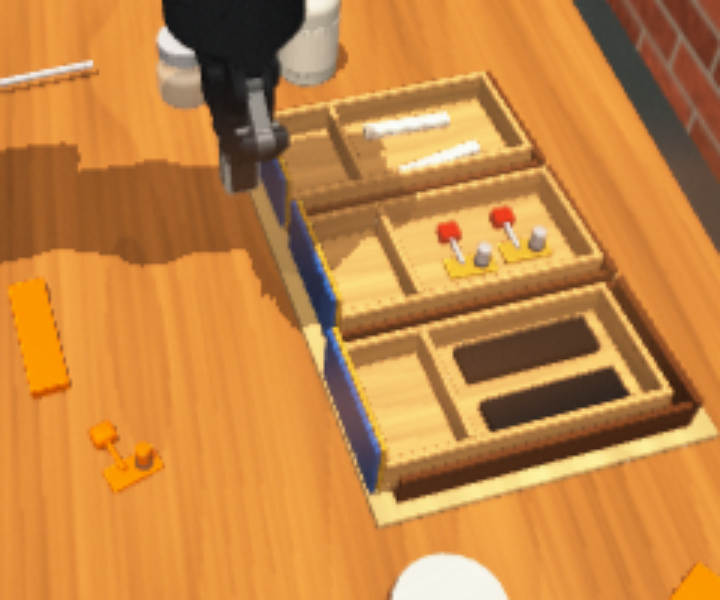

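The tuner tray is home, its lip flush with the shut bone tray's to 0.5 mm, and the ebony tray is unmoved. Now over the bone well.

Emit:
move_arm --pt "0 2.0 3.2 0 0 0 0" --pt "0 4.0 6.4 0 0 0 0" --pt "0 6 9.8 0 0 0 0" --pt "0 7.2 12.2 0 0 0 0" --pt "0 7.2 12.2 0 0 0 0"

```text
time: 4.75
tool_pos: [0.6622, 0.1187, 0.1577]
eef_rot: [-2.294, 1.565, -0.609]
ft_force: [0.3, 0.6, 0.2]
width: -0.0
```

```bash
python3 - <<'E'
from h import *
st(D(.672,.0362,.052))
E
```

```text
t 4.75 pos [0.6622 0.1187 0.1577] deck 0.6714 0.0418 F [0.3 0.6 0.2] w -0.0 xax [ 0.004 -0.003 -1.   ] jaw yaw 96.6 q7 1.4
d cm [  0.12  -0.55 -10.57]
```

Emit:
move_arm --pt "0 0.1 -0.5 -3 0 0 0" --pt "0 0.1 -0.5 -6 0 0 0" --pt "0 0.1 -0.5 -9 0 0 0" --pt "0 0.1 -0.5 -10.5 0 0 0" --pt "0 0.1 -0.5 -10.5 0 0 0"

```text
time: 5.25
tool_pos: [0.6611, 0.1126, 0.0495]
eef_rot: [2.795, 1.566, -1.803]
ft_force: [-0.4, -0.0, 0.6]
width: -0.0001
```

```bash
python3 - <<'E'
from h import *
st(D(.672-.03,.0362,.052))
a=snap('side')[0]
cv2.imwrite('pics/f.png',cv2.resize(a[130:330,240:480],(720,600))[...,::-1])
E
```

```text
t 5.25 pos [0.6611 0.1126 0.0495] deck 0.6697 0.0359 F [-0.4 -0.   0.6] w -0.0001 xax [-0.001 -0.005 -1.   ] jaw yaw 96.6 q7 1.4
d cm [-2.75 -0.28  0.25]
```

View pics/f.png

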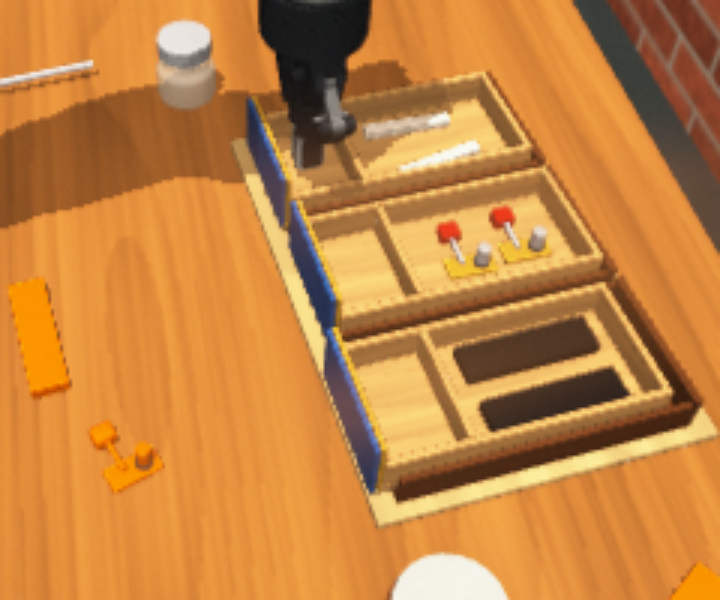

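The fingertip stands inside the bone tray's well without contact. Drawing out.

Emit:
move_arm --pt "0 -1.2 -0.14 0 0 0 0" --pt "0 -2.2 -0.25 0 0 0 0" --pt "0 -3.7 -0.42 0 0 0 0" --pt "0 -5.4 -0.62 0 0 0 0" --pt "0 -7.2 -0.83 0 0 0 0"

```text
time: 5.8
tool_pos: [0.5919, 0.1047, 0.0532]
eef_rot: [-2.076, 1.563, -0.391]
ft_force: [4.5, 0.2, -3.1]
width: -0.0
```

Emit:
move_arm --pt "0 -1.2 -0.14 0 0 0 0" --pt "0 -2.2 -0.25 0 0 0 0" --pt "0 -2.9 -0.33 0 0 0 0" --pt "0 -3.3 -0.38 0 0 0 0" --pt "0 -3.5 -0.4 0 0 0 0"

```text
time: 6.3
tool_pos: [0.5571, 0.1007, 0.0537]
eef_rot: [-2.014, 1.562, -0.329]
ft_force: [2.1, 0.3, 1.6]
width: -0.0
```

```bash
python3 - <<'E'
from h import *
st(D(.555,.0362,.05))
E
```

```text
t 6.3 pos [0.5571 0.1007 0.0537] deck 0.565 0.036 F [2.1 0.3 1.6] w -0.0 xax [ 0.008 -0.003 -1.   ] jaw yaw 96.5 q7 1.36
d cm [-1.   -0.1  -0.37]
```

Emit:
move_arm --pt "0 -0.4 -0.05 -0.2 0 0 0" --pt "0 -0.8 -0.09 -0.2 0 0 0" --pt "0 -1.2 -0.14 -0.2 0 0 0" --pt "0 -1.4 -0.16 -0.2 0 0 0" --pt "0 -1.4 -0.16 -0.2 0 0 0"

```text
time: 6.8
tool_pos: [0.546, 0.0995, 0.0517]
eef_rot: [-1.798, 1.557, -0.113]
ft_force: [10.5, 0.1, -7.1]
width: 0.0002
```

Emit:
move_arm --pt "0 -0.3 -0.03 0 0 0 0" --pt "0 -0.5 -0.06 0 0 0 0" --pt "0 -0.5 -0.06 0 0 0 0"

```text
time: 7.1
tool_pos: [0.546, 0.0996, 0.052]
eef_rot: [-1.665, 1.547, 0.019]
ft_force: [16.8, 0.4, -12.3]
width: 0.0001
```

```bash
python3 - <<'E'
from h import *
st(D(.555,.0362,.05))
E
```

```text
t 7.1 pos [0.546  0.0996 0.052 ] deck 0.5538 0.0362 F [ 16.8   0.4 -12.3] w 0.0001 xax [ 0.024  0.    -1.   ] jaw yaw 96.5 q7 1.36
d cm [ 0.12  0.02 -0.2 ]
```

The outer stop is reached: the force rose to 17 N without any movement. I free the finger to mid-well, then rise straight up.

Emit:
move_arm --pt "0 0.7 0.08 0 0 0 0" --pt "0 1.4 0.16 0 0 0 0" --pt "0 1.5 0.17 0 0 0 0" --pt "0 1.5 0.17 2.5 0 0 0" --pt "0 1.5 0.17 6 0 0 0"

```text
time: 7.6
tool_pos: [0.5586, 0.1009, 0.1105]
eef_rot: [-1.73, 1.554, -0.045]
ft_force: [0.0, -1.0, 0.4]
width: -0.0003
```

Emit:
move_arm --pt "0 0 0 4 0 0 0" --pt "0 0 0 8 0 0 0" --pt "0 -4 0 11 0 0 0" --pt "0 -8 2 12 0 0 0" --pt "0 -12 4 12 0 0 0"

```text
time: 8.1
tool_pos: [0.4373, 0.1409, 0.232]
eef_rot: [-1.697, 1.552, -0.014]
ft_force: [0.4, 1.7, 0.1]
width: -0.0
```

```bash
python3 - <<'E'
from h import *
st()
a=snap('side')[0]; b=snap('scene')[0]
cv2.imwrite('pics/g.png',np.hstack([cv2.resize(a[130:330,240:480],(480,400)),cv2.resize(b[165:325,190:390][:, :],(320,256),interpolation=cv2.INTER_CUBIC)[[*range(256)]+[255]*144]])[...,::-1])
for n in('side','scene'):
  im,P=cloud(n); z=P[...,2]
  for nm,c in (('bone',L['bone']-.1*U),('tuner',.641*U-.0761*V),('eb',L['ebony'])):
    w=(z>.058)&(z<.072)&(abs((P[...,:2]-c)@V)<.05)&(abs((P[...,:2]-c)@U)<.015); q=P[w][:,:2]
    print(n,nm,w.sum(),np.percentile(q@U,[5,50,95]).round(4) if len(q) else '')
E
```

```text
t 8.1 pos [0.4373 0.1409 0.232 ] deck 0.4506 0.0897 F [0.4 1.7 0.1] w -0.0 xax [ 0.019 -0.    -1.   ] jaw yaw 96.4 q7 1.25
side bone 129 [0.5351 0.5387 0.5425]
side tuner 180 [0.6349 0.6378 0.6423]
side eb 238 [0.6246 0.6276 0.6318]
scene bone 163 [0.5378 0.5428 0.5455]
scene tuner 158 [0.6373 0.6422 0.645 ]
scene eb 144 [0.6266 0.6318 0.6348]
```

View pics/g.png

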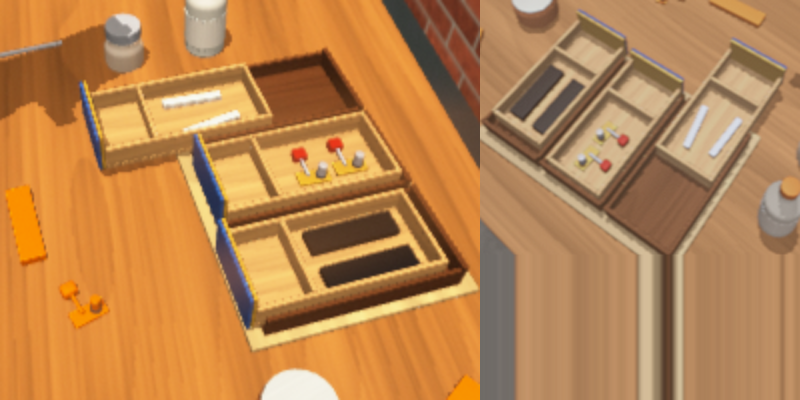

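```bash
python3 -c "
from rig import env
print(env.hand_in())"
```

```text
the job is handed in; nothing more can be done
None
```

I pushed the tuning-machine tray home to its stop first. Then I hooked the shut fingertips behind the bone tray's lip and drew it out to its outer stop. The job is handed in, finished at about 8 s of robot time.

- **Stops:** I felt both, at about 18 N going home and 17 N coming out, with no further movement. Taken together, the two stop contacts put the bone tray 100.1 mm out.
- **Camera depth check:** it puts the bone lip 99 to 99.4 mm ahead of the tuner lip, slightly under the contact figure but within the 2 mm calibration.
- **Everything else:** the ebony tray reads the same as before to 0.1 mm. All blanks and machines lie in their trays, nothing looked disturbed in the bench area I viewed, and the arm stands clear. No check failed.

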